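# Set a syringe pump's stroke stop one notch longer

### The arm

A 6-joint arm with a two-finger parallel gripper is mounted at the origin on the work surface. World frame = base frame: x ahead of the robot, y to its left, z up, the work surface at z = 0. Lengths are in m, angles in rad, forces in N, time in s.
With the tool pointing down it reaches from about 0.35 to 1 m from the base axis. Payload 7.1 kg.
Tool frame: the origin (TCP) lies between the finger pads; the fingertips stand 22 mm ahead of it and the grasp point (between the pads) lies 3 mm ahead of it; z points along the fingers, y is the line along which they close (so a half turn about z gives the same grasp; the last joint's range is limited). The gripper opens to 85 mm and grips with 20 to 120 N. Pads are 22 mm wide; open, the fingers measure 114 mm over their backs; the gripper's body (76 mm by 85 mm) begins 54 mm behind the grasp point. The pads swing forward as they close: fully open they stand 13 mm farther back than shut.
Start: joints at [1.229, 0.423, 1.63, -0, 1.089, -0.019], TCP at [0.198, 0.593, 0.253] pointing down, gripper open.
Joint ranges: [-3, 3], [-0.9, 2.11], [0.09, 2.58], [-1.31, 4.45], [0.11, 2.69], [-2.54, 2.54]. Speed limits (rad/s): [2.39, 2.39, 3.01, 3.14, 3.14, 3.14].

### API

Orientations are given as a rotation vector (axis times angle).
In Python, from rig import manip gives the robot as it stands. The module is installed in compiled form; this text tells all that it offers. Calls block until the motion is done:
- manip.move_to(position, orientation): joint-space move of the TCP to a pose.
- manip.servo_line(position, orientation=None, rate=0.15): straight line of the TCP; orientation=None keeps the orientation; rate is the mean speed in m/s.
- manip.set_joints(angles): joint-space move.
- manip.command_gripper(opening, f_grip=None): finger opening in m; f_grip is the grip in N (None keeps the last); returns when the fingers have stopped.
- manip.hold(seconds).
- manip.solve_ik(position, orientation): joint angles nearest the present ones, or None.
- manip.camera(name): name is "scene" or "top" or "wrist"; returns a dict with "image" (480x640x3 uint8, red, green, blue), "fx", "fy", "cx", "cy" (pixels), "cam_to_world" (4x4, takes a point from camera to world coordinates); the wrist camera has in their place "mount" (4x4, takes a point from camera to tool coordinates, whose origin is the TCP and whose axes are the flange's). Camera axes: x right, y down, z forward; pixel columns grow to the right and rows downward; lengths in m; the calibration is good to about 2 mm. A picture is of the moment at which its call begins: read the wrist's pose just before it. There is no depth.
A pose or a line that the arm cannot do raises manip.IKError and nothing moves.
- manip.sign_off(): hands the job in; it is judged then, once.
Readings, each from a call of its own:
- manip.get_time(): time.
- manip.get_joint_positions(): joint angles.
- manip.get_joint_vel(): joint speeds.
- manip.get_tau(): joint torques, N m.
- manip.get_position(): TCP position.
- manip.get_ee_rot(): TCP orientation.
- manip.get_contact_force(): force on the tool from outside, world axes, zero at the start.
- manip.get_torque(): the same for the moment, N m.
- manip.get_width(): finger opening in m.
- manip.get_grip_force(): force on a finger pad.
Only numpy, scipy, OpenCV 4.12 (cv2) and the standard library are available. Lean on these libraries where they do the work, as an engineer would, in place of code of your own. Each camera call takes 0.05 s, during which the arm holds its last target. There are 200 camera calls.

### The job

On the syringe pump with the big syringe (blue cradle and plunger), lengthen the stroke by one notch: lift the red tab of the stroke stop out of its notch, shift the stop away from the syringe and let its tongue drop fully into the very next notch, without forcing the tab and bending its spring leaves over. Then draw the pusher block back until its brass nose rests against the stop. Leave the other pump's settings and the things on the bench as they are.

Things in the scene. Friction and masses are not known exactly. Their poses are not given: they have to be found in the camera images.
- pump_blue: Fixed syringe pump with the big (28 mm) syringe, blue cradle and plunger, black chassis on a grey slab, 310 x 172 mm, 153 mm high. Origin: centre of its underside on the bench; y runs along the guide rods from the syringe end to the free end (away from the syringe), x towards its keypad front, z up. Chassis top at z 80 mm; end plate at y 133 to 145 mm, x -60 to 36 mm, 123 mm high.
- pusher (a joint): Blue pump's pusher: aluminium block (92 x 24 mm, up to z 123 mm) that slides along the pump's y on the rods, carrying the plunger. Metres towards the free end; 0 = plunger home, end 0.110. It needs about 3 N to slide and stays where it is left.
- pusher_grip (a point): Centre of the upright black thumb lug on top of the blue pump's pusher: 26 mm in pump x, 16 mm in pump y, 30 mm tall (pump z 123 to 153 mm). The pusher's block below it reaches 12 mm, and its brass nose 18 mm, towards the free end from this centre.
- pusher_nose (a point): Tip of the short brass nose (12 mm diameter) on the pusher's free-end face, 113 mm above the bench, which meets the stop's arm.
- stop (a joint): Where the blue pump's stroke stop stands along the rear rod, metres along pump y, growing away from the syringe. About 0 in the start notch (within 2 mm of play); about 2 N to slide with its tongue on the rail's top. The stop is a steel collar on the rod with a steel arm 10 mm wide reaching across to the notched rail at the front of the pump.
- stop_arm (a joint): Lift angle (rad) of the blue pump's stop arm about the rear rod, 97 mm from the red tab. 0 = tongue fully down in a notch; about 0.085 (tongue 8 mm up) = resting on top of the rail between notches; free to lift to 0.9. A spring presses it down with about 4 N at the tab, so it snaps down by itself over a notch.
- stop_grip (a point): Centre of the upright red finger tab at the end of that arm: 14 mm in pump y, 20 mm in pump x, 23 mm tall (pump z 122 to 145 mm when down), right above rail and tongue, nothing beside it along the rail. The arm below it is 8 mm thick (z 109 to 117 mm); the tongue under it is 6 mm thick in pump y and sits 8 mm deep in the notch.
- stop_leaf (a joint): How far (m) the red tab stands out of line along the rail on the two short spring leaves that carry it; positive = away from the syringe, 0 when let go, 1.5 N per mm. Sliding the stop by its tab bends them 1 to 2 mm; driving the tab on once the tongue has caught in a notch bends them over and spoils them (past 5 mm, either way).
- pump_blue_notch (a point): Middle of the start notch, level with the rail's top (106 mm up; rail 16 mm wide). Notches are square cut, 10 mm wide, unevenly spaced. The next one away from the syringe is the first cut in the adjustable brass strip, 25 to 48 mm from this one (centres), different each time: it must be felt or seen. One more follows 25 mm beyond; one lies 22 mm nearer the syringe.
- stop_face (a point): Point on the syringe-side face of the stop's arm, 113 mm above the bench, that the pusher's nose meets.
- pump_white: The other pump, alike but with a thin (16 mm) syringe, white cradle and plunger; origin and axes as for the blue pump. To be left as it is.
- stop2_grip (a point): Centre of the red tab of the white pump's stop; must stay where it is.
- pusher2_grip (a point): Centre of the thumb lug of the white pump's pusher; must stay where it is.
- bottle_a_mid (a point): Glass media bottle with red cap, 68 mm diameter, 148 mm high, loose; point on its axis 60 mm up.
- bottle_b_mid (a point): A second such bottle, loose.
- spare_syringe: Spare clear syringe lying loose on the bench, 128 mm long, 24 mm high; origin under the barrel's middle, x along it.
- driver: Screwdriver with yellow handle lying loose, 150 mm long, 26 mm high; origin under its middle, x along it.
- beaker: Small glass beaker, 66 mm diameter, 85 mm high, loose; origin under its centre.
- vial_jar: Amber glass jar, 48 mm diameter, 70 mm high, loose; origin under its centre.
- weight: Brass calibration weight, 32 mm diameter, 34 mm high, loose; origin under its centre.

How it is judged:
On the way, in this order (a step that is already met when the one before it is completed fails the run):
1. the tongue is lifted out of its start notch (value of joint stop_arm above 0.07 rad), for 0.1 s.
2. the tongue is fully down in the very next notch away from the syringe (value of joint stop_arm below 0.02 rad and value of joint stop between 0.024 and 0.049 m), for 0.2 s.
At the end, for the whole second after the job is handed in: The blue pump's stop has its tongue fully down (lift under 0.02 rad) in the next notch, 24 to 49 mm away from the start notch on the side away from the syringe, and the pusher's nose is against the stop's arm within 3.5 mm (all of step 2 and distance between pusher_nose and stop_face below 0.0035 m); the robot touches nothing.
It fails at once if the red tab's spring leaves are bent over by more than 5 mm (value of joint stop_leaf above 0.005 m or value of joint stop_leaf below -0.005 m).
It fails at once if the white pump's stop or pusher is shifted by more than 5 mm (distance of any of stop2_grip, pusher2_grip from where it was at the start of the episode above 0.005 m).
It fails at once if a loose thing on the bench is pushed more than 20 mm (distance of any of bottle_a_mid, bottle_b_mid, spare_syringe, driver, beaker, vial_jar, weight from where it was at the start of the episode above 0.02 m).
It also fails if it takes over 48 s, if anything falls off the work surface, if the arm or the gripper's body presses on something with over 40 N, if the wrist force passes 120 N, or if a joint passes its speed limit or range.

## Working session

There is one attempt and no reset: what is moved stays moved. The work goes in short steps, each a Python script; the robot and the scene stay as the last script left them, time stands still between calls to the robot, and variables do not carry over. Pictures are saved under pics/ and viewed, at most 12 in all, crops included, and the job is handed in when it is done.

```bash
mkdir -p pics; python3 - <<'E'
from rig import manip
import cv2,numpy as np
for n in ["scene","top"]:
    c=manip.camera(n); cv2.imwrite(f"pics/{n}0.png",c["image"][:,:,::-1])
    print(n,c["fx"],c["cx"],c["cy"],np.round(c["cam_to_world"],3).tolist())
print(manip.get_time(),manip.get_ee_rot())
E
```

```text
scene 458.9133658948056 316.690939435051 236.34396995058 [[-0.6, 0.569, -0.563, 1.276], [0.8, 0.423, -0.425, 0.519], [-0.004, -0.705, -0.709, 1.0], [0.0, 0.0, 0.0, 1.0]]
top 514.8932679462878 318.2530587830794 233.65293222044505 [[-0.01, -0.994, 0.111, 0.438], [-1.0, 0.01, -0.007, 0.009], [0.006, -0.111, -0.994, 1.266], [0.0, 0.0, 0.0, 1.0]]
0.1 [-5.04833640e-01 -3.10050917e+00  2.07812851e-03]
```

View pics/scene0.png

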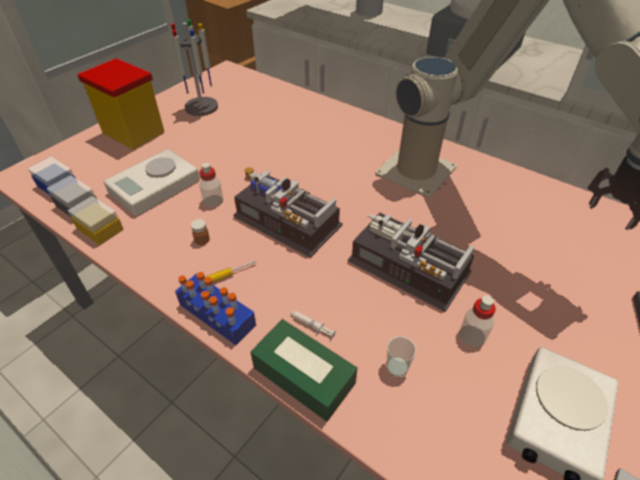

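View pics/top0.png

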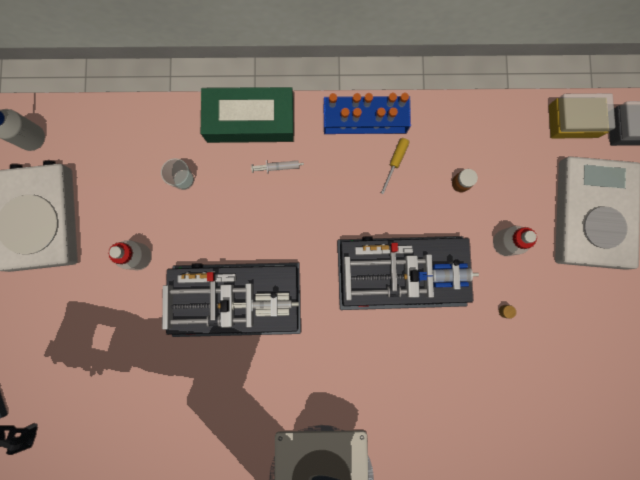

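The scene view shows the blue pump as the left pump (tab near 283,201). In the top view it is the right-hand one: red tab (394,247), thumb lug near (407,262). Pump x is about world +x and pump y about world +y. Next I go above the tab for a close look.

```bash
cat > h.py <<'E'
from rig import manip
import cv2,numpy as np
from scipy.spatial.transform import Rotation as R
def ray(c,u,v,z,T=None):
    T=c["cam_to_world"] if T is None else T
    d=T[:3,:3]@np.array([(u-c["cx"])/c["fx"],(v-c["cy"])/c["fy"],1]); o=T[:3,3]
    return o+d*(z-o[2])/d[2]
def wrist(name):
    p=np.array(manip.get_position()); r=manip.get_ee_rot()
    c=manip.camera("wrist"); T=np.eye(4); T[:3,:3]=R.from_rotvec(r).as_matrix(); T[:3,3]=p
    T=T@c["mount"]; cv2.imwrite(f"pics/{name}.png",c["image"][:,:,::-1]); np.save(f"pics/{name}.npy",np.vstack([T,[c["fx"],c["fy"],c["cx"],c["cy"]]]))
    return c,T
def load(name):
    a=np.load(f"pics/{name}.npy"); return dict(zip(["fx","fy","cx","cy"],a[4])),a[:4]
def red(img):
    h=cv2.cvtColor(img,cv2.COLOR_RGB2HSV); return (((h[...,0]<6)|(h[...,0]>174))&(h[...,1]>190)&(h[...,2]>70)).astype(np.uint8)
def down(yaw,tilt=0):  # tool z down, tool y along pump y; yaw = pump yaw; tilt = lift about rod
    return (R.from_euler('z',yaw)*R.from_euler('y',-tilt)*R.from_rotvec([np.pi,0,0])).as_rotvec()
E
python3 - <<'E'
from h import *
c=manip.camera("top"); m=red(c["image"])
n,l,s,ce=cv2.connectedComponentsWithStats(m)
for i in range(1,n):
    if s[i,4]>8: print(s[i],ce[i].round(1),ray(c,*ce[i],.142).round(4))
for uv in [(340,238),(470,238),(474,306),(341,308)]: print(ray(c,*uv,.08).round(3))
print(R.from_rotvec(manip.get_ee_rot()).as_matrix().round(3))
w=manip.camera("wrist"); print(w["mount"].round(3),w["fx"])
t=ray(c,394,247,.14)
for y in (0,np.pi):
    print(y,manip.solve_ik([t[0],t[1]+.0,.26],down(y)),manip.solve_ik([t[0],t[1]+.0,.137],down(y)))
E
```

```text
[515 228  19  20 161] [521.3 238.5] [ 0.5481 -0.4459  0.142 ]
[112 243  19  20 159] [123.3 253.4] [0.5238 0.4266 0.142 ]
[391 243   6   8  43] [393.8 246.5] [ 0.5333 -0.1647  0.142 ]
[207 273   6   8  42] [209.6 276.1] [0.4727 0.2378 0.142 ]
[ 0.559 -0.05   0.08 ]
[ 0.557 -0.352  0.08 ]
[ 0.4   -0.354  0.08 ]
[ 0.399 -0.05   0.08 ]
[[-0.948  0.317 -0.   ]
 [ 0.317  0.948 -0.001]
 [-0.    -0.001 -1.   ]]
[[-0.001 -0.966 -0.26   0.066]
 [ 1.    -0.    -0.001 -0.001]
 [ 0.001 -0.26   0.966 -0.12 ]
 [ 0.     0.     0.     1.   ]] 343.8479058348578
0 [-3.22621766e-01  3.16514532e-01  1.77515954e+00 -4.44089210e-16
  1.04991858e+00  1.24817456e+00] [-3.22621766e-01  4.87868080e-01  1.85500967e+00 -4.44089210e-16
  7.98714905e-01  1.24817456e+00]
3.141592653589793 [-0.32262177  0.31651453  1.77515954  0.          1.04991858 -1.89341809] [-0.32262177  0.48786808  1.85500967  0.          0.7987149  -1.89341809]
```

```bash
python3 - <<'E'
from h import *
manip.move_to([.533,-.15,.235],down(0.0))
manip.command_gripper(.04,20)
c,T=wrist("w1"); print(manip.get_time(),manip.get_contact_force())
n,l,s,ce=cv2.connectedComponentsWithStats(red(c["image"]))
for i in range(1,n):
    if s[i,4]>30: print(s[i],ce[i].round(1),ray(c,*ce[i],.14,T).round(4))
E
```

```text
3.625 [-0.04600762  0.39245697  0.06827106]
[335 234  22  36 688] [345.6 251.9] [ 0.5333 -0.1657  0.14  ]
```

View pics/w1.png

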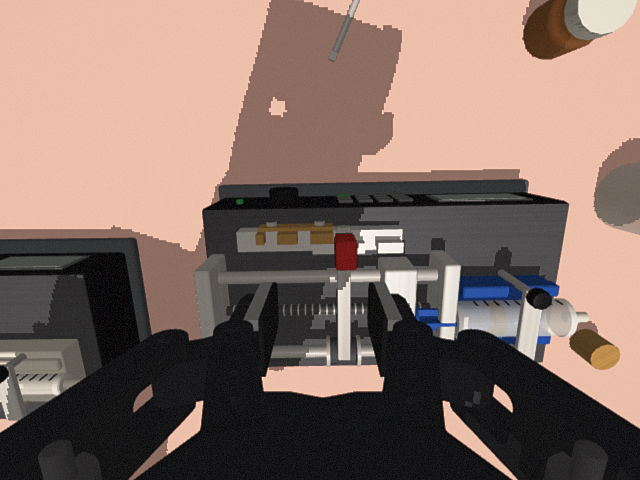

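Wrist view: red tab at (346,252), rail along row ~240, brass strip from column 257 to 333. Gaps in the strip appear near columns 302 and 272. I'll enlarge it.

```bash
python3 - <<'E'
from h import *
im=cv2.imread("pics/w1.png")[205:280,225:415]
cv2.imwrite("pics/w1c.png",cv2.resize(im,None,fx=4,fy=4,interpolation=cv2.INTER_NEAREST))
E
```

```text
(no output)
```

View pics/w1c.png

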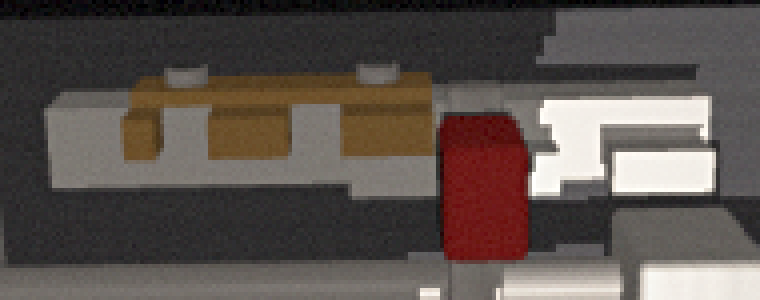

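```bash
python3 - <<'E'
from h import *
c,T=load("w1")
q=lambda u,v,z:ray(c,225+u/4,205+v/4,z,T).round(4)
print("tab",q(485,150,.145),q(485,260,.145),"edges",q(443,205,.145),q(527,205,.145))
print("notch1",q(290,130,.106),q(340,130,.106),"n2",q(162,130,.106),q(208,130,.106))
print("back notch?",q(603,135,.106), q(545,130,.106))
# pusher lug: in original
E
```

```text
tab [ 0.541  -0.1656  0.145 ] [ 0.5225 -0.1659  0.145 ] edges [ 0.5319 -0.159   0.145 ] [ 0.5319 -0.1725  0.145 ]
notch1 [ 0.5343 -0.1318  0.106 ] [ 0.5343 -0.1412  0.106 ] n2 [ 0.5343 -0.1079  0.106 ] [ 0.5343 -0.1165  0.106 ]
back notch? [ 0.5333 -0.1904  0.106 ] [ 0.5342 -0.1796  0.106 ]
```

```bash
python3 - <<'E'
from h import *
Y=-.0050
def f(tag): print(tag,manip.get_position().round(4),manip.get_contact_force().round(2),round(manip.get_width(),4),round(manip.get_time(),2))
x,y=.532,-.1658
manip.servo_line([x,y,.17],down(Y)); manip.servo_line([x,y,.140],rate=.08)
f("at"); manip.command_gripper(.008,25); f("grip")
if manip.get_width()>.011:
    rod=np.array([x-.097,.113]); 
    def go(th,s,rate):
        dx,dz=x-rod[0],.140-rod[1]
        px=rod[0]+dx*np.cos(th)-dz*np.sin(th); pz=rod[1]+dx*np.sin(th)+dz*np.cos(th)
        manip.servo_line([px-np.sin(Y)*s,y+s,pz],down(Y,th),rate=rate)
    go(.06,0,.03); f("half"); go(.125,0,.03); manip.hold(.15); f("up")
    go(.125,.024,.025); manip.hold(.1); f("shift")
wrist("w2")
E
```

```text
at [ 0.5318 -0.1657  0.1396] [ 0.36 -0.2   0.28] 0.04 4.75
grip [ 0.5323 -0.1659  0.1404] [ 1.07  0.64 -0.16] 0.0131 5.09
half [ 0.5299 -0.1658  0.1458] [ 0.48 -0.22 -3.99] 0.0134 5.44
up [ 0.5272 -0.1656  0.1512] [-2.63  0.71 -5.38] 0.0133 5.96
shift [ 0.5268 -0.1415  0.1512] [-6.3  -2.02 -5.48] 0.0135 7.17
```

View pics/w2.png

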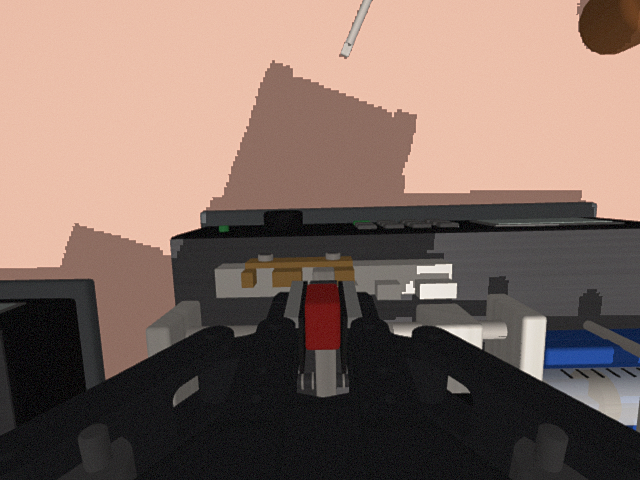

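The wrist view shows the tab (322,315) held upright and the arm lifted. The start notch is exposed at ~(408,290), and the next notch lies just left of the tab (~310). I lower onto the rail, loosen, then push gently until the tongue catches.

```bash
python3 - <<'E'
from h import *
def f(tag): print(tag,manip.get_position().round(4),manip.get_contact_force().round(2),round(manip.get_width(),4),round(manip.get_time(),2))
p=manip.get_position(); 
manip.servo_line([p[0]+.001,p[1],p[2]-.0022],down(-.005,.09),rate=.03); f("low")
manip.command_gripper(.020); manip.hold(.15); f("loose")
p=np.array(manip.get_position()); b=manip.get_contact_force()[1]
for i in range(1,26):
    manip.servo_line(p+[0,.0005*i,0],rate=.01); manip.hold(.05)
    F=manip.get_contact_force()[1]-b; print(i,round(F,2),end=' ; ')
    if F<-4: break
f("end")
manip.servo_line(p+[0,.0005*i-.003,0],rate=.03); f("back")
wrist("w3")
E
```

```text
low [ 0.528  -0.1415  0.149 ] [-3.36 -1.45 -2.63] 0.0133 7.47
loose [ 0.5285 -0.1416  0.1495] [ 0.36  0.14 -0.55] 0.0203 7.86
1 0.05 ; 2 -0.26 ; 3 0.89 ; 4 -0.47 ; 5 -0.75 ; 6 0.02 ; 7 -0.71 ; 8 -2.13 ; 9 -2.84 ; 10 -3.08 ; 11 -4.66 ; end [ 0.5284 -0.1362  0.1495] [-0.49 -4.53 -0.12] 0.0201 11.16
back [ 0.5284 -0.139   0.1495] [-0.5  -0.54  0.42] 0.0199 11.41
```

View pics/w3.png

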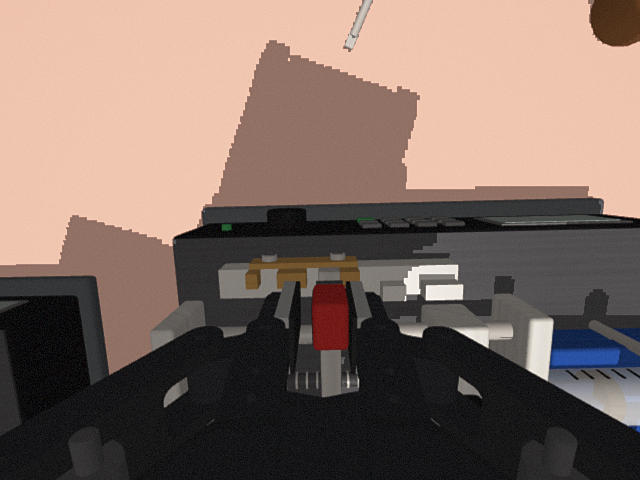

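The wrist view shows the tab at (330,318) near the right finger, so the stop hardly moved. I'll check the tab's height and offset to the notch by geometry.

```bash
python3 - <<'E'
from h import *
im=cv2.imread("pics/w3.png")
for n in ("w2","w3"):
    i=cv2.imread(f"pics/{n}.png")[:,:,::-1]; m=red(np.ascontiguousarray(i))
    k,l,s,ce=cv2.connectedComponentsWithStats(m); j=1+s[1:,4].argmax(); print(n,s[j],ce[j])
c,T=load("w3"); print(T[:3,3])
for u in (259,278,307): print(u,ray(c,u,280,.106,T).round(4))
x,y,w,h=s[j][:4]
for z in (.145,.149,.153): print(z,ray(c,x,y+h-8,z,T).round(4),ray(c,x+w,y+h-8,z,T).round(4), "rear",ray(c,330,y+h,z,T).round(4))
cv2.imwrite("pics/w3c.png",cv2.resize(im[240:410,230:410],None,fx=3.5,fy=3.5,interpolation=cv2.INTER_NEAREST))
E
```

```text
w2 [ 305  284   35   66 2037] [322.13598429 317.17329406]
w3 [ 312  284   37   66 2100] [329.81809524 317.55238095]
[ 0.58274519 -0.13984584  0.27522871]
259 [ 0.5333 -0.1072  0.106 ]
278 [ 0.5333 -0.1168  0.106 ]
307 [ 0.5332 -0.1316  0.106 ]
0.145 [ 0.5186 -0.1352  0.145 ] [ 0.5185 -0.1502  0.145 ] rear [ 0.515  -0.1425  0.145 ]
0.149 [ 0.5205 -0.1353  0.149 ] [ 0.5204 -0.1499  0.149 ] rear [ 0.5171 -0.1424  0.149 ]
0.153 [ 0.5225 -0.1355  0.153 ] [ 0.5224 -0.1495  0.153 ] rear [ 0.5192 -0.1423  0.153 ]
```

View pics/w3c.png

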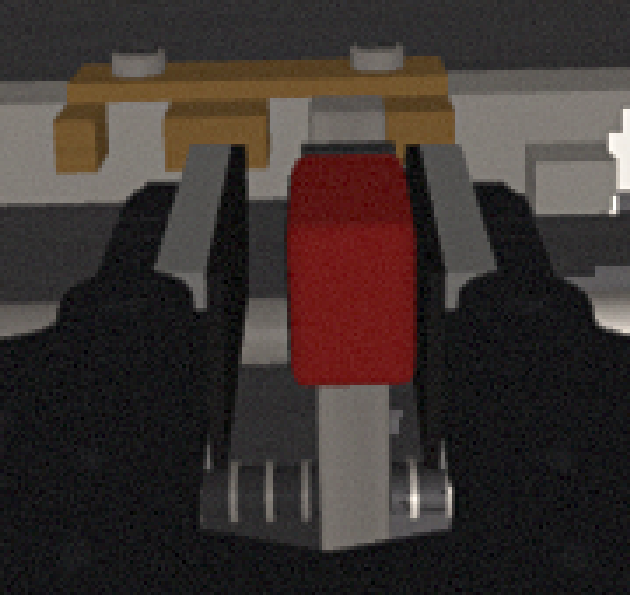

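The 14 mm tab width fits z=0.153, so the tongue is still on top of the rail, 5–6 mm short of the notch; the push only hit sliding friction. I continue pushing, watching both force and tab drop in the camera.

```bash
python3 - <<'E'
from h import *
def look():
    m=red(manip.camera("wrist")["image"]); k,l,s,ce=cv2.connectedComponentsWithStats(m); return s[1+s[1:,4].argmax()][:4]
p=np.array(manip.get_position()); s0=look(); print(s0)
y=p[1]
while y<-.1305:
    y+=.0005; manip.servo_line([p[0],y,p[2]],rate=.01)
    F=[]
    for _ in range(3): manip.hold(.02); F.append(manip.get_contact_force()[1])
    s=look(); F=np.median(F); print(round(y,4),round(F,2),s[0],s[1],s[1]+s[3],s[2])
    if abs((s[1]+s[3])-(s0[1]+s0[3]))>6 or F<-5.2: break
q=manip.get_position()
manip.servo_line([q[0],q[1]-.003,q[2]],rate=.04); manip.hold(.1)
print(look(),manip.get_position(),manip.get_time()); wrist("w4")
E
```

```text
[312 284  37  66]
-0.1385 -1.33 312 284 350 37
-0.138 -1.59 313 284 350 36
-0.1375 -1.87 313 284 350 36
-0.137 -3.05 313 284 350 36
-0.1365 -3.61 313 284 350 36
-0.136 -3.49 313 284 350 36
-0.1355 -3.53 313 284 350 36
-0.135 -2.23 313 283 349 36
-0.1345 -2.87 313 283 349 36
-0.134 -2.42 313 283 349 36
-0.1335 -0.82 313 274 333 35
[308 274  35  59] [ 0.52838352 -0.13627947  0.1495827 ] 15.7583
```

The tab dropped 10 px at y=-0.1335 with the force relieved: it has snapped into the notch. I retreat and look at the stop and the pusher lug.

```bash
python3 - <<'E'
from h import *
p=np.array(manip.get_position())
manip.servo_line(p+[0,-.001,0],rate=.03); manip.servo_line(p+[0,-.001,.04],rate=.12)
manip.command_gripper(0.0,20)
manip.move_to([.50,-.20,.26],down(-.005))
c,T=wrist("w5"); print(manip.get_time(),manip.get_contact_force())
k,l,s,ce=cv2.connectedComponentsWithStats(red(c["image"])); j=1+s[1:,4].argmax(); print(s[j],ray(c,*ce[j],.145,T))
E
```

```text
17.4 [ 0.31676789 -0.28768988 -0.39644721]
[221 185  25  30 551] [ 0.53249543 -0.13896751  0.145     ]
```

View pics/w5.png

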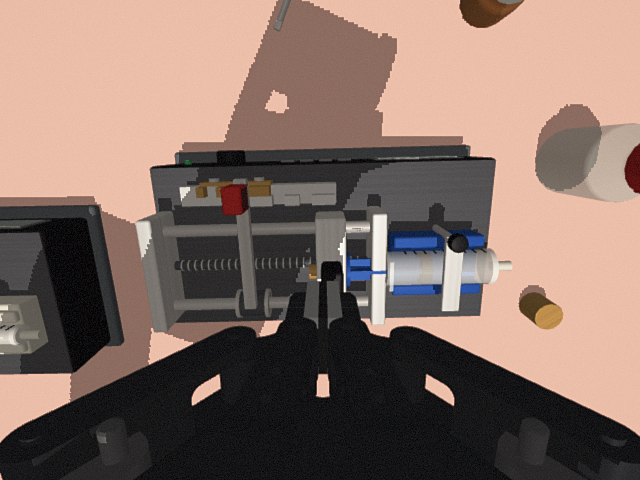

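The tab is now at (233,199), moved ~27 mm, and the lug is at (331,270) with the fingers in front. I descend astride the lug and drag the pusher with the syringe-side finger.

```bash
python3 - <<'E'
from h import *
def f(tag): print(tag,manip.get_position().round(4),manip.get_contact_force().round(2),round(manip.get_width(),4),round(manip.get_time(),2))
c,T=load("w5"); a=ray(c,320,270,.153,T); b=ray(c,342,270,.153,T); print(a.round(4),b.round(4), ray(c,331,280,.145,T).round(4))
ly=(a[1]+b[1])/2; lx=.476
manip.command_gripper(.045)
manip.servo_line([lx,ly+.003,.19],down(-.005)); manip.servo_line([lx,ly+.003,.156],rate=.06); f("down")
wrist("w6")
E
```

```text
[ 0.4835 -0.1993  0.153 ] [ 0.4833 -0.2147  0.153 ] [ 0.4728 -0.2072  0.145 ]
down [ 0.476  -0.204   0.1559] [-0.16 -0.45  0.7 ] 0.0453 19.26
```

View pics/w6.png

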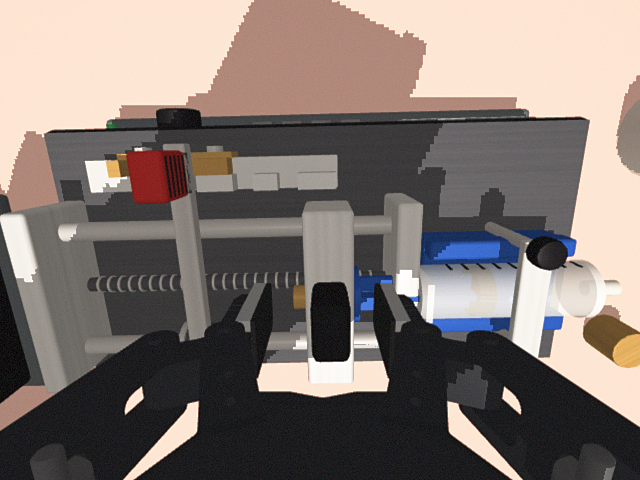

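The view shows the lug (330,320) standing between the open fingers, with the stop arm to the left at column ~187.

```bash
python3 - <<'E'
from h import *
def f(tag): print(tag,manip.get_position().round(4),manip.get_contact_force().round(2),round(manip.get_width(),4),round(manip.get_time(),2))
x,_,z=manip.get_position()
manip.servo_line([x,-.194,z],rate=.04); manip.servo_line([x,-.155,z],rate=.03); f("near")
y=-.155
while y<-.140:
    y+=.0007; manip.servo_line([x,y,z],rate=.02); manip.hold(.04)
    F=manip.get_contact_force()[1]; print(round(y,4),round(F,1),end='; ')
    if F<-9: break
f("end")
manip.servo_line([x,y-.010,z],rate=.05); f("off")
manip.servo_line([x,y-.010,.22],rate=.12)
manip.move_to([.46,-.22,.29],down(-.005))
c,T=wrist("w7"); k,l,s,ce=cv2.connectedComponentsWithStats(red(c["image"])); j=1+s[1:,4].argmax(); print(s[j],ray(c,*ce[j],.145,T)); f("fin")
cv2.imwrite("pics/w7c.png",cv2.resize(cv2.imread("pics/w7.png")[130:330,120:420],None,fx=2.6,fy=2.6))
E
```

```text
near [ 0.4765 -0.1549  0.1562] [ 0.11  0.9  -0.44] 0.0451 21.16
-0.1543 -1.0; -0.1536 -2.2; -0.1529 -3.5; -0.1522 -2.2; -0.1515 -1.9; -0.1508 -1.0; -0.1501 -2.9; -0.1494 -2.4; -0.1487 -1.7; -0.148 -2.5; -0.1473 -1.6; -0.1466 -3.6; -0.1459 -4.6; -0.1452 -3.6; -0.1445 -3.5; -0.1438 -5.1; -0.1431 -4.0; -0.1424 -6.1; -0.1417 -7.8; -0.141 -9.8; end [ 0.4761 -0.1419  0.1561] [-2.88 -9.76  0.87] 0.0451 26.99
off [ 0.4762 -0.1509  0.156 ] [-0.46  0.77  0.88] 0.0449 27.34
[ 584   79   56   65 2041] [ 0.5474329  -0.43117863  0.145     ]
fin [ 0.4592 -0.2196  0.2887] [ 0.15 -0.   -0.39] 0.0451 28.56
```

View pics/w7c.png

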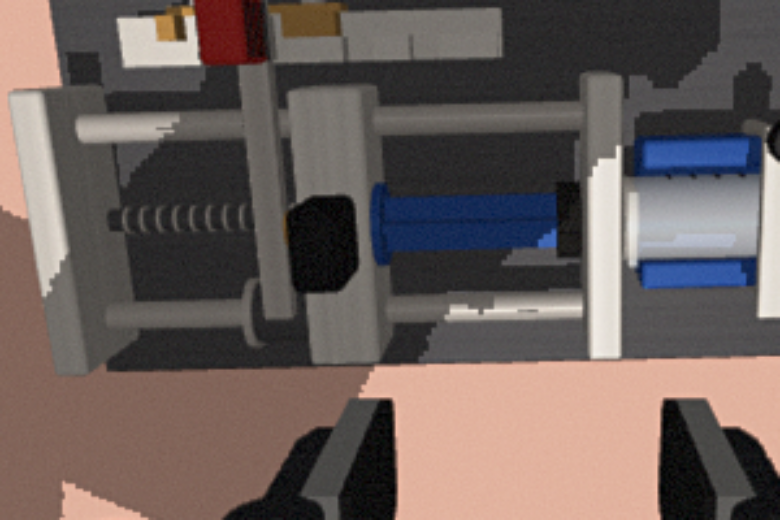

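```bash
python3 - <<'E'
from h import *
c,T=load("w7"); q=lambda u,v,z:ray(c,120+u/2.6,130+v/2.6,z,T).round(4)
print("tab top",q(197,62,.145),q(250,62,.145)); print("lug top",q(289,250,.153),q(357,250,.153))
print("arm top edges",q(252,220,.117),q(283,220,.117),"block top edge",q(304,320,.123))
E
```

```text
tab top [ 0.5219 -0.1267  0.145 ] [ 0.5217 -0.1419  0.145 ]
lug top [ 0.4682 -0.151   0.153 ] [ 0.4681 -0.171   0.153 ]
arm top edges [ 0.4706 -0.1297  0.117 ] [ 0.4705 -0.14    0.117 ] block top edge [ 0.4376 -0.146   0.123 ]
```

```bash
python3 - <<'E'
from h import *
manip.move_to([.533,-.12,.235],down(0.0)); manip.hold(.2)
c,T=wrist("w8"); k,l,s,ce=cv2.connectedComponentsWithStats(red(c["image"]))
for i in range(1,k):
    if s[i,4]>300: print(s[i],ray(c,*ce[i],.14,T))
print(manip.get_time())
cv2.imwrite("pics/w8c.png",cv2.resize(c["image"][205:300,225:425,::-1],None,fx=4,fy=4,interpolation=cv2.INTER_NEAREST))
E
```

```text
[330 235  22  35 690] [ 0.5327298  -0.13335158  0.14      ]
29.4083
```

View pics/w8c.png

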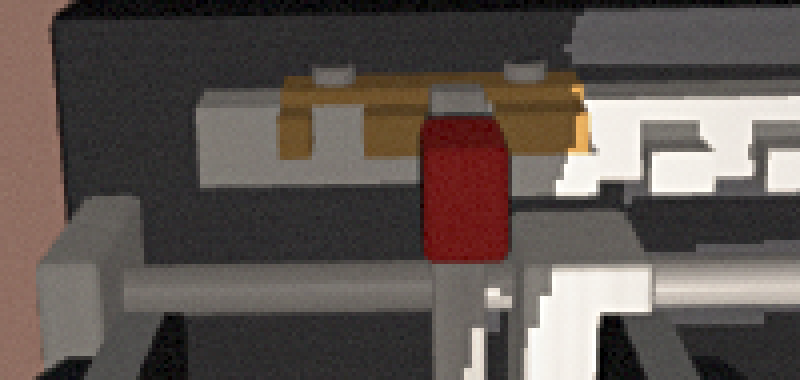

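The tab shows the same size and row as in its fully-down start view (22x35 px, area 690 against 688), ~32 mm farther along, with the pusher against the arm. Handing in.

```bash
python3 -c "
from rig import manip
print(manip.sign_off())"
```

```text
the job is handed in; nothing more can be done
None
```

I handed the job in at about 29 s of robot time. The last pictures show the stop's tongue fully down in the next notch, about 32 mm from the start notch, with the pusher's nose against the stop's arm and nothing touched on the white pump or bench; `sign_off()` returned no verdict.

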